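Fill the empty pocket of the bottle rack

TASK

One of the three pockets of the small wooden bottle rack is empty. Take the spare amber bottle that stands by itself on the bench and set it down, without dropping it, upright in the empty pocket so that it stands on the pocket's floor. Leave the two bottles already in the rack standing in their pockets.

Things in the scene. Friction and masses are not known exactly. Their poses are not given: they have to be found in the camera images.
- rack: low open wooden rack, fixed to the bench: one row of three square pockets, 74 mm (x) by 210 mm (y) by 28 mm high. Origin: centre of its underside on the bench; the row runs along its y axis, z up. Pocket centres lie at y = -68, 0 and +68 mm, x = 0. Each pocket is 62 by 62 mm inside, its cork floor 8 mm above the origin; walls 6 mm thick, their tops 28 mm above the bench. Two pockets hold a bottle, one (any of the three) is empty.
- spare: the spare: amber bottle, black cap, 42 mm diameter, 76 mm tall, straight-sided to about 50 mm, about 0.08 kg. Origin: centre of its underside, z up. Stands loose on the bench; the taller cream bottle near it does not belong in the rack. To its right a fixed sheet-metal stand (x 0.36 to 0.62, y 0.025 to 0.095 m) has an upright plate 206 mm tall at x = 0.62: pass over it with the fingertips above 0.25 m.
- bottle_a: amber glass bottle with a pale label and a black cap, 42 mm diameter, 76 mm tall; the body is straight-sided up to about 50 mm. Origin: centre of its underside, z up along its axis. Stands loose in one pocket of the rack.
- bottle_b: amber glass bottle with a pale label and a black cap, 42 mm diameter, 76 mm tall; the body is straight-sided up to about 50 mm. Origin: centre of its underside, z up along its axis. Stands loose in another pocket of the rack.
Mind the look-alikes: they are no part of the job. Leave any purple or yellow look-alike of the bottle_b alone. Leave any green or turquoise look-alike of the spare alone.

How it is judged:
By the outcome, as a careful person would: the job done as asked, in the order asked, and still so for the second after the job is handed in, with the robot touching nothing.
It also fails if it takes over 32 s, if anything falls off the work surface, if the arm or the gripper's body presses on something with over 40 N, if the wrist force passes 120 N, or if a joint passes its speed limit or range.

ROBOT

A 7-joint arm with a two-finger parallel gripper is mounted at the origin on a cart in front of the work surface, level with it; the furniture and walls round the work are solid. World frame = base frame: x ahead of the robot, y to its left, z up, the work surface at z = 0. Lengths are in m, angles in rad, forces in N, time in s.
With the tool pointing down it reaches from about 0.425 to 0.875 m from the base axis. Payload 4.7 kg.
Tool frame: the origin (TCP) lies midway between the tips of the shut fingers; the grasp point (between the pads) lies 19 mm behind it (ctrl.grip_depth is the distance from the TCP to the grasp point, in m); z points along the fingers, y is the direction in which the jaws open and shut (so a half turn about z gives the same grasp; the last joint's range is limited). The gripper opens to 87 mm and grips with 3 to 60 N. Pads are 19 mm wide; open, the fingers measure 117 mm over their backs; the gripper's body (75 mm by 190 mm) begins 51 mm behind the grasp point.
Start: joints at [-1.289, 0.321, -0.07, 1.45, 0.023, 1.371, -0.057], TCP at [0.172, 0.627, 0.223] pointing down, gripper open.
Joint ranges: [-2.86, 2.86], [-0.3, 2.09], [-1.38, 1.24], [0.06, 2.45], [-1.56, 4.7], [0.09, 2.05], [-2.69, 2.69]. Speed limits (rad/s): [2.57, 2.57, 3.14, 3.14, 3.14, 3.14, 3.14].

INTERFACE

Orientations are given as a rotation vector (axis times angle).
In Python, from bench import ctrl gives the robot as it stands. The module is installed in compiled form; this text tells all that it offers.
- The arm moves only by the shell command python3 -m inch 'ROWS' [FORCE]. ROWS is JSON, a list of rows, each a list of 5 numbers: the opening, from -1 (shut) to 1 (fully open), so that 0 is half open, then the shift along the tool's x, y, z in mm, then the turn about the tool's z in rad. In form: [[fingers, tx, ty, tz, twist], ...]. A call has 1 to 5 rows; each row shifts and turns the pose as measured when the row begins, along the tool's axes as they then stand; what a row does not reach is not made up. A row lasts 1/8 s, in which the tool goes at most 62.5 mm and 10.7 degrees, less where a joint would pass 70% of its speed; a pose out of reach is approached as far as the arm can. A call is refused whole if a number of a shift passes 62.5 or a number of a turn 0.188, either way. A call with a gripper value outside its range is refused whole. The fingers move at their own pace and stop on an object; FORCE is the grip in N (left out, the last holds). Time passes only in rows, so rows that do not move let the fingers close. It gives the time, the measured TCP pose, the force and the opening at its end, in the units of the state.
- ctrl.get_state(): the state, without advancing time (a new reading comes with each control period).
- ctrl.get_image(name): name is "scene" or "top" or "wrist"; returns a dict with "color" (400x640x3 uint8, red, green, blue), "range_z" (400x640 float32, m along the optical axis (not along the pixel's ray), 0 where there is no reading), "K" (3x3 intrinsics, pixels), "R" (3x3) and "t" (3): a world point X has camera coordinates R X + t. Camera axes: x right, y down, z forward; pixel columns grow to the right and rows downward; lengths in m; the calibration is good to about 2 mm. A picture is of the moment at which its call begins.
- ctrl.close_job(): hands the job in, once; it reports no verdict.
The state is a dict: "time": time; "joint_positions": joint angles; "qd": joint speeds; "joint_torque": joint torques, N m; "position": TCP position; "tool_rot": TCP orientation; "ft_force": force on the tool from outside, world axes, zero at the start; "torque": the same for the moment, N m; "grip_width": opening from 0.0 (shut) to 1.0 (fully open).
Only numpy, scipy, OpenCV 4.12 (cv2) and the standard library are available. Lean on these libraries where they do the work, as an engineer would, in place of code of your own. Each camera call takes 0.05 s, during which the arm holds its last target. There are 200 camera calls.

## Working session

There is one attempt and no reset: what is moved stays moved. The work goes in short steps, Python scripts to look and compute and a shell command to move; the robot and the scene stay as the last step left them, time stands still between calls to the robot, and variables do not carry over. Pictures are saved under pics/ and viewed, about 8 in all and at most 12, crops included, and the job is handed in when it is done.

```bash
mkdir -p pics; cat > h.py <<'E'
import numpy as np, cv2
from bench import ctrl
def pts(im):
    z=im["range_z"];v,u=np.indices(z.shape);K=im["K"]
    c=np.stack([(u-K[0,2])*z/K[0,0],(v-K[1,2])*z/K[1,1],z],-1)
    P=(c-im["t"])@im["R"]; P[z==0]=np.nan
    return P
def save(n,c): cv2.imwrite("pics/"+n,c[...,::-1])
E
python3 - <<'E'
from h import *
a=ctrl.get_image("top");np.savez("top.npz",**a);save("top.png",a["color"])
b=ctrl.get_image("scene");np.savez("scene.npz",**b);save("scene.png",b["color"])
print(ctrl.get_state())
E
```

```text
{'time': 0.1, 'joint_positions': array([-1.28887808,  0.32175979, -0.07005205,  1.45153699,  0.02260485,
        1.37081695, -0.05688837]), 'qd': array([-5.33729242e-05, -2.61614910e-03, -7.93455857e-04, -3.77970093e-03,
       -1.79557716e-03, -6.03592693e-04,  2.18968976e-03]), 'joint_torque': array([-3.38334539e-04, -4.92573202e+01, -4.05936269e-01, -3.13400674e+01,
       -6.41912967e-02,  3.95210925e-02,  8.17634259e-05]), 'position': array([0.1719457 , 0.62633193, 0.22157159]), 'tool_rot': array([-4.19400946e-01, -3.11334581e+00,  2.71826672e-03]), 'ft_force': array([-0.06177826, -0.14743371, -0.04490448]), 'torque': array([-0.06188864, -0.04055551, -0.01059226]), 'grip_width': 0.9997775865520773}
```

View pics/top.png

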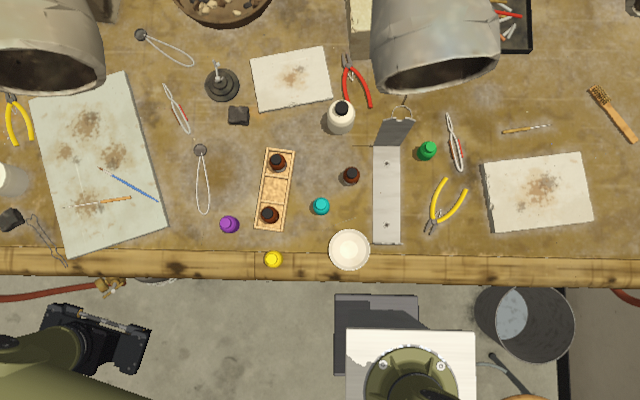

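View pics/scene.png

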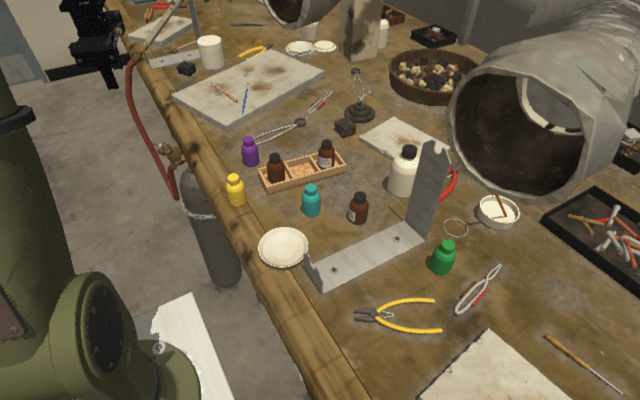

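The top view shows the rack at (273,190) with its middle pocket empty, and brown bottles at (277,161) and (269,214). The amber candidates are those two, which are in the rack, and the lone brown bottle at (351,176). Teal (320,206), green (428,150), purple (229,224) and yellow (273,259) are look-alikes, and the cream bottle is at (341,115). The spare is therefore (351,176). I'll measure it and confirm with a crop.

```bash
python3 - <<'E'
from h import *
a=dict(np.load("top.npz"));P=pts(a)
save("crop.png",cv2.resize(a["color"][90:270,200:410],None,fx=3.2,fy=3.2,interpolation=cv2.INTER_CUBIC))
def blob(n,u0,u1,v0,v1,zl,zh):
    Q=P[v0:v1,u0:u1].reshape(-1,3);Q=Q[(Q[:,2]>zl)&(Q[:,2]<zh)]
    print(n,len(Q),'med',np.median(Q,0).round(4),'min',Q.min(0).round(3),'max',Q.max(0).round(3))
for n,u,v in [('spare',351,176),('a',277,161),('b',269,214),('teal',320,206),('cream',341,112)]:
    blob(n+' top',u-17,u+17,v-17,v+17,.066 if n!='cream' else .1,.2)
    blob(n+' body',u-17,u+17,v-17,v+17,.035,.2)
Q=P[140:240,245:300].reshape(-1,3);Q=Q[(Q[:,2]>.022)&(Q[:,2]<.032)]
r=cv2.minAreaRect((Q[:,:2]*1000).astype(np.float32));print('rack rim',len(Q),r)
r2=cv2.boxPoints(r);print(r2)
print('bench',P[230,300],P[150,220],'floor mid',P[188,273], a["K"].tolist(), (-a["R"].T@a["t"]))
b=dict(np.load("scene.npz"));P=pts(b)
blob('scene spare',345,372,190,226,.015,.2);blob('spare cap',345,372,186,226,.066,.2)
Q=P[145:195,255:350].reshape(-1,3);Q=Q[(Q[:,2]>.022)&(Q[:,2]<.032)]
print('rack scene',cv2.minAreaRect((Q[:,:2]*1000).astype(np.float32)))
E
```

```text
spare top 88 med [0.5294 0.1524 0.0761] min [0.518 0.142 0.066] max [0.542 0.164 0.08 ]
spare body 231 med [0.5255 0.1546 0.0577] min [0.509 0.133 0.035] max [0.551 0.173 0.08 ]
a top 121 med [0.5568 0.3378 0.0829] min [0.541 0.325 0.066] max [0.576 0.354 0.09 ]
a body 245 med [0.5538 0.3362 0.066 ] min [0.538 0.319 0.037] max [0.578 0.359 0.09 ]
b top 121 med [0.4248 0.3536 0.0836] min [0.409 0.34  0.066] max [0.441 0.369 0.091]
b body 244 med [0.4239 0.3516 0.066 ] min [0.405 0.335 0.035] max [0.445 0.376 0.091]
teal top 88 med [0.4512 0.2272 0.0765] min [0.44  0.216 0.071] max [0.462 0.238 0.082]
teal body 228 med [0.4482 0.2264 0.0579] min [0.431 0.207 0.037] max [0.47  0.246 0.082]
cream top 184 med [0.6756 0.1826 0.1237] min [0.662 0.168 0.1  ] max [0.695 0.199 0.129]
cream body 696 med [0.6672 0.1835 0.0927] min [0.644 0.148 0.035] max [0.71  0.216 0.129]
rack rim 676 ((493.8047790527344, 347.461669921875), (74.4245376586914, 209.80113220214844), 83.219970703125)
[[385.24463 322.89398]
 [593.57855 298.1253 ]
 [602.3649  372.02936]
 [394.031   396.79803]]
bench [0.39051378 0.27967962 0.00307852] [0.59688691 0.49705478 0.00101289] floor mid [0.49729241 0.35241189 0.00734881] [[445.74333392635174, 0.0, 320.7243355011934], [0.0, 445.74333392635174, 195.90121577213662], [0.0, 0.0, 1.0]] [0.32504083 0.20469622 1.14509987]
scene spare 475 med [0.521  0.1425 0.0513] min [0.507 0.131 0.015] max [0.548 0.17  0.078]
spare cap 113 med [0.5264 0.1494 0.0754] min [0.516 0.139 0.066] max [0.54  0.165 0.078]
rack scene ((496.543212890625, 371.5411071777344), (128.56378173828125, 210.24652099609375), 82.47787475585938)
```

View pics/crop.png

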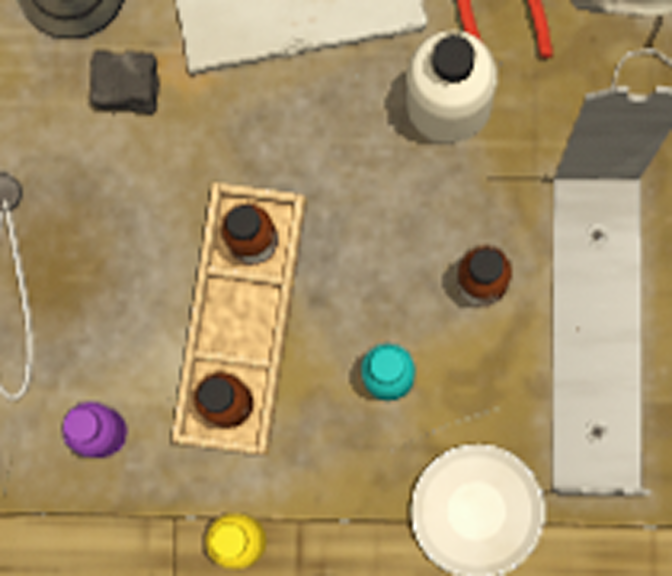

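The crop confirms it: lone amber bottle with black cap at top-image (351,176), not purple, teal, green or cream. It stands at (0.5285, 0.1515) with its top at 0.077. The empty pocket is the middle one, at about (0.494, 0.347), and the rack's row lies 6.8° from world x. I'll put the jaws across the row.

```bash
cat > g.py <<'E'
import sys
from h import *
from scipy.spatial.transform import Rotation as R
s=ctrl.get_state();M=R.from_rotvec(s["tool_rot"]).as_matrix()
t=np.array([float(v) for v in sys.argv[1:4]])
print('t',s["time"],'pos',s["position"].round(4),'yaw(jaw)deg',np.degrees(np.arctan2(M[1,1],M[0,1])).round(2),'tilt',M[2].round(3),'to go tool mm',(M.T@(t-s["position"])*1e3).round(1),'F',s["ft_force"].round(1),'w',round(s["grip_width"],3))
E
python3 -m inch '[[0.5,0,0,0,-0.149],[0.5,-40,-43,0,0],[0.5,-40,-43,0,0],[0.5,-40,-43,0,0],[0.5,-40,-43,0,0]]' 20
python3 g.py 0.5285 0.1515 0.2
```

```text
time: 0.72
position: [0.31, 0.4351, 0.2176]
tool_rot: [-0.161, -3.133, 0.009]
ft_force: [1.2, 0.3, 0.1]
grip_width: 0.751
t 0.725 pos [0.31   0.4351 0.2176] yaw(jaw)deg 84.11 tilt [ 0.004 -0.006 -1.   ] to go tool mm [-246.5 -259.6   18.2] F [1.2 0.3 0.1] w 0.751
```

```bash
python3 -m inch '[[0.5,-40,-43,2,0],[0.5,-40,-43,2,0],[0.5,-40,-43,2,0],[0.5,-40,-43,2,0],[0.5,-40,-43,2,0]]'
python3 g.py 0.5285 0.1515 0.12
```

```text
time: 1.35
position: [0.4907, 0.1916, 0.2069]
tool_rot: [-0.16, -3.133, 0.008]
ft_force: [1.0, 0.4, -0.1]
grip_width: 0.75
t 1.35 pos [0.4907 0.1916 0.2069] yaw(jaw)deg 84.15 tilt [ 0.004 -0.005 -1.   ] to go tool mm [-42.  -35.5  86.9] F [ 1.   0.4 -0.1] w 0.75
```

```bash
python3 -m inch '[[0.5,-40,-34,10,0.016],[0.5,-2,-2,20,0],[0.5,0,0,20,0],[0.5,0,0,20,0],[0.5,0,0,0,0]]'
python3 g.py 0.5285 0.1515 0.026
python3 - <<'E'
from h import *
a=ctrl.get_image("wrist");save("w1.png",a["color"]);P=pts(a)
m=(P[...,2]>.068)&(P[...,2]<.082)&(np.hypot(P[...,0]-.5285,P[...,1]-.1515)<.03)
Q=P[m];print(len(Q),Q.mean(0),Q.min(0),Q.max(0))
E
```

```text
time: 1.98
position: [0.5315, 0.1415, 0.1336]
tool_rot: [-0.205, -3.13, 0.013]
ft_force: [0.4, -0.1, 0.7]
grip_width: 0.748
t 1.975 pos [0.5315 0.1415 0.1336] yaw(jaw)deg 82.49 tilt [ 0.005 -0.009 -1.   ] to go tool mm [  3.8  10.5 107.5] F [ 0.4 -0.1  0.7] w 0.748
989 [0.52864506 0.15386586 0.075965  ] [0.51698251 0.14094849 0.06802092] [0.54282019 0.16659885 0.07837281]
```

View pics/w1.png

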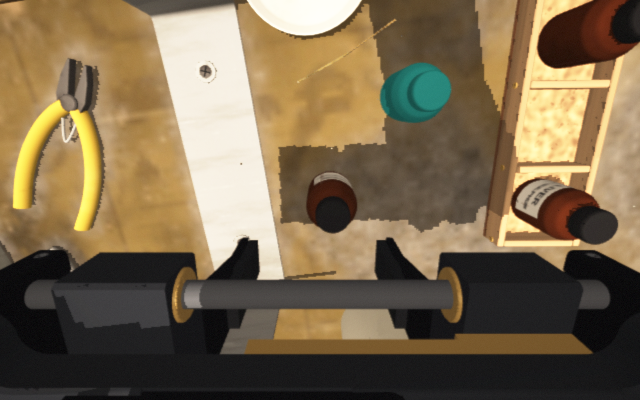

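The wrist picture shows the amber spare, cap at (333,213), between the jaws' span. The stand is left of it and the teal bottle at (418,90) is clear. Wrist depth gives (0.529, 0.153), which agrees with the top view. I'll centre over it before descending.

```bash
python3 -m inch '[[0.5,4,11,15,-0.01],[0.5,0,0,10,0],[0.5,0,0,0,0]]'
python3 g.py 0.529 0.1527 0.027
```

```text
time: 2.4
position: [0.5302, 0.155, 0.1096]
tool_rot: [-0.186, -3.135, 0.01]
ft_force: [-0.3, -0.0, -0.2]
grip_width: 0.751
t 2.4 pos [0.5302 0.155  0.1096] yaw(jaw)deg 83.19 tilt [ 0.001 -0.006 -1.   ] to go tool mm [ 0.9 -2.  82.6] F [-0.3 -0.  -0.2] w 0.751
```

```bash
python3 -m inch '[[0.5,1,-2,22,0],[0.5,0,0,22,0],[0.5,0,0,20,0],[0.5,0,0,8,0],[0.5,0,0,0,0]]'
python3 g.py 0.529 0.1527 0.027
```

```text
time: 3.02
position: [0.5311, 0.1536, 0.038]
tool_rot: [0.186, 3.133, -0.006]
ft_force: [0.6, -0.7, 0.2]
grip_width: 0.751
t 3.025 pos [0.5311 0.1536 0.038 ] yaw(jaw)deg 83.21 tilt [-0.003 -0.004 -1.   ] to go tool mm [ 2.1 -1.1 11. ] F [ 0.6 -0.7  0.2] w 0.751
```

```bash
python3 -m inch '[[0.5,2,-1,11,0],[0.5,0,0,1,0],[-0.2,0,0,0,0],[-0.2,0,0,0,0],[-0.2,0,0,0,0]]' 15
python3 g.py 0.529 0.1527 0.027
python3 -m inch '[[-0.2,0,0,0,0],[-0.2,0,0,0,0]]'
python3 g.py 0.529 0.1527 0.027
```

```text
time: 3.65
position: [0.5306, 0.1533, 0.0275]
tool_rot: [0.185, 3.129, -0.003]
ft_force: [0.6, -0.6, -0.5]
grip_width: 0.497
t 3.65 pos [0.5306 0.1533 0.0275] yaw(jaw)deg 83.22 tilt [-0.007 -0.002 -1.   ] to go tool mm [ 1.5 -0.8  0.5] F [ 0.6 -0.6 -0.5] w 0.497
time: 3.9
position: [0.5306, 0.1533, 0.0275]
tool_rot: [0.185, 3.129, -0.003]
ft_force: [0.2, -0.2, 0.3]
grip_width: 0.479
t 3.9 pos [0.5306 0.1533 0.0275] yaw(jaw)deg 83.22 tilt [-0.007 -0.002 -1.   ] to go tool mm [ 1.5 -0.8  0.5] F [ 0.2 -0.2  0.3] w 0.479
```

Width is 0.479 × 87 = 41.7 mm, so the bottle is held. Lifting it.

```bash
python3 -m inch '[[-0.2,0,0,-15,0],[-0.2,0,0,-30,0],[-0.2,0,0,-40,0],[-0.2,0,0,-40,0],[-0.2,0,0,0,0]]' 20
python3 g.py 0.494 0.347 0.14
```

```text
time: 4.53
position: [0.5301, 0.1535, 0.1601]
tool_rot: [0.186, 3.128, -0.002]
ft_force: [0.5, 0.1, -1.5]
grip_width: 0.479
t 4.525 pos [0.5301 0.1535 0.1601] yaw(jaw)deg 83.17 tilt [-0.008 -0.001 -1.   ] to go tool mm [ 59.1 187.9  19.4] F [ 0.5  0.1 -1.5] w 0.479
```

```bash
python3 -m inch '[[-0.2,10,30,0,0],[-0.2,15,45,0,0],[-0.2,15,45,0,0],[-0.2,13,40,0,0],[-0.2,0,0,0,0]]'
python3 g.py 0.494 0.347 0.14
```

```text
time: 5.15
position: [0.4947, 0.3214, 0.1588]
tool_rot: [0.192, 3.129, -0.004]
ft_force: [-0.9, 0.5, -1.2]
grip_width: 0.476
t 5.15 pos [0.4947 0.3214 0.1588] yaw(jaw)deg 82.97 tilt [-0.007 -0.002 -1.   ] to go tool mm [ 4.  25.3 18.7] F [-0.9  0.5 -1.2] w 0.476
```

```bash
python3 -m inch '[[-0.2,3,24,10,0],[-0.2,0,1,0,0],[-0.2,0,0,0,0]]'
python3 g.py 0.495 0.347 0.037
python3 - <<'E'
from h import *
a=ctrl.get_image("wrist");save("w2.png",a["color"]);P=pts(a)
m=(P[...,2]>.022)&(P[...,2]<.032)&(abs(P[...,0]-.494)<.14)&(abs(P[...,1]-.347)<.07)
Q=P[m];print('rim',len(Q),cv2.minAreaRect((Q[:,:2]*1000).astype(np.float32)))
a=ctrl.get_image("top");P=pts(a)
m=(P[...,2]>.022)&(P[...,2]<.032)&(abs(P[...,0]-.494)<.14)&(abs(P[...,1]-.347)<.07)
Q=P[m];print('rim top',len(Q),cv2.minAreaRect((Q[:,:2]*1000).astype(np.float32)))
E
```

```text
time: 5.52
position: [0.4954, 0.3433, 0.1474]
tool_rot: [0.196, 3.129, -0.01]
ft_force: [-0.0, -0.3, -0.5]
grip_width: 0.477
t 5.525 pos [0.4954 0.3433 0.1474] yaw(jaw)deg 82.81 tilt [-0.007 -0.006 -1.   ] to go tool mm [  1.5   4.3 110.4] F [-0.  -0.3 -0.5] w 0.477
rim 3544 ((466.93853759765625, 351.4920654296875), (74.29546356201172, 155.68890380859375), 83.25367736816406)
rim top 49 ((591.3695068359375, 317.77069091796875), (53.76024627685547, 21.657691955566406), 53.94298553466797)
```

View pics/w2.png

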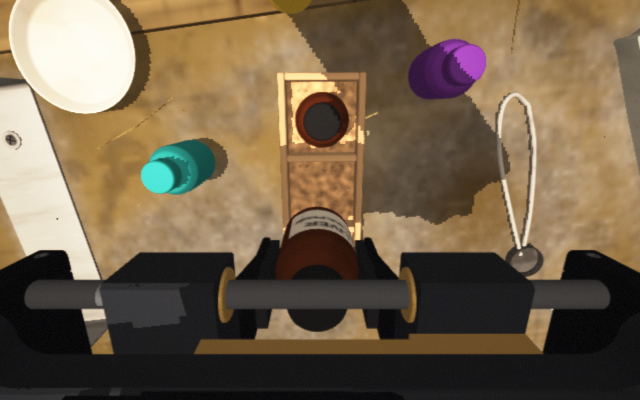

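The picture shows the spare held upright between the fingers, its body at (318,245). The pocket is below, and one rack bottle stands at (322,120). The wrist's rim edge puts the rack centre at (0.494, 0.348), which agrees with the top view. Descending.

```bash
python3 -m inch '[[-0.2,1,5,20,-0.006],[-0.2,0,0,25,0],[-0.2,0,0,20,0],[-0.2,0,0,0,0]]'
python3 g.py 0.495 0.348 0.036
```

```text
time: 6.12
position: [0.495, 0.3464, 0.0778]
tool_rot: [0.19, 3.131, -0.011]
ft_force: [1.0, 0.0, -1.0]
grip_width: 0.477
t 6.125 pos [0.495  0.3464 0.0778] yaw(jaw)deg 83.04 tilt [-0.006 -0.007 -1.   ] to go tool mm [ 0.4  1.8 41.8] F [ 1.  0. -1.] w 0.477
```

```bash
python3 -m inch '[[-0.2,0,2,15,0],[-0.2,0,0,12,0],[-0.2,0,0,8,0],[-0.2,0,0,0,0]]'
python3 g.py 0.495 0.348 0.036
```

```text
time: 6.62
position: [0.496, 0.3485, 0.041]
tool_rot: [0.19, 3.13, -0.01]
ft_force: [-0.6, -0.8, -1.0]
grip_width: 0.471
t 6.625 pos [0.496  0.3485 0.041 ] yaw(jaw)deg 83.03 tilt [-0.006 -0.006 -1.   ] to go tool mm [ 0.9 -0.6  5. ] F [-0.6 -0.8 -1. ] w 0.471
```

```bash
python3 -m inch '[[-0.2,0,0,4,0],[-0.2,0,0,0,0]]'
python3 g.py 0.495 0.348 0.0355
python3 -m inch '[[-0.2,0,0,1.5,0],[-0.2,0,0,0,0]]'
python3 g.py 0.495 0.348 0.0355
```

```text
time: 6.88
position: [0.4965, 0.3489, 0.0375]
tool_rot: [0.19, 3.129, -0.008]
ft_force: [-0.1, 0.4, -1.3]
grip_width: 0.477
t 6.875 pos [0.4965 0.3489 0.0375] yaw(jaw)deg 83.03 tilt [-0.007 -0.005 -1.   ] to go tool mm [ 1.4 -1.   2. ] F [-0.1  0.4 -1.3] w 0.477
time: 7.12
position: [0.4969, 0.3491, 0.0365]
tool_rot: [0.19, 3.128, -0.007]
ft_force: [0.6, -0.2, 0.0]
grip_width: 0.477
t 7.125 pos [0.4969 0.3491 0.0365] yaw(jaw)deg 83.03 tilt [-0.008 -0.004 -1.   ] to go tool mm [ 1.7 -1.4  1. ] F [ 0.6 -0.2  0. ] w 0.477
```

```bash
python3 -m inch '[[-0.2,0,0,1.5,0],[-0.2,0,0,0,0]]'
python3 g.py 0.495 0.348 0.0355
python3 -m inch '[[-0.2,0,0,1,0],[-0.2,0,0,0,0]]'
python3 g.py 0.495 0.348 0.0355
```

```text
time: 7.38
position: [0.4974, 0.3494, 0.0357]
tool_rot: [0.19, 3.127, -0.006]
ft_force: [0.7, -1.0, -0.8]
grip_width: 0.475
t 7.375 pos [0.4974 0.3494 0.0357] yaw(jaw)deg 83.03 tilt [-0.009 -0.003 -1.   ] to go tool mm [ 2.2 -1.6  0.2] F [ 0.7 -1.  -0.8] w 0.475
time: 7.62
position: [0.4976, 0.3494, 0.0356]
tool_rot: [0.191, 3.127, -0.005]
ft_force: [-0.3, 0.4, -0.3]
grip_width: 0.479
t 7.625 pos [0.4976 0.3494 0.0356] yaw(jaw)deg 83.02 tilt [-0.009 -0.003 -1.   ] to go tool mm [ 2.4 -1.7  0.1] F [-0.3  0.4 -0.3] w 0.479
```

```bash
python3 -m inch '[[-0.2,0,0,2,0],[-0.2,0,0,0,0]]'
python3 g.py 0.495 0.348 0.0355
```

```text
time: 7.88
position: [0.4979, 0.3496, 0.0358]
tool_rot: [0.191, 3.127, -0.004]
ft_force: [-0.2, 0.5, -0.7]
grip_width: 0.474
t 7.875 pos [0.4979 0.3496 0.0358] yaw(jaw)deg 83.02 tilt [-0.009 -0.002 -1.   ] to go tool mm [ 2.7 -1.9  0.2] F [-0.2  0.5 -0.7] w 0.474
```

```bash
python3 -m inch '[[-0.2,0,0,2,0],[-0.2,0,0,0,0]]'
python3 g.py 0.495 0.348 0.0355
```

```text
time: 8.12
position: [0.4982, 0.3497, 0.0356]
tool_rot: [0.191, 3.127, -0.003]
ft_force: [-0.1, 0.3, -1.2]
grip_width: 0.482
t 8.125 pos [0.4982 0.3497 0.0356] yaw(jaw)deg 83.01 tilt [-0.009 -0.001 -1.   ] to go tool mm [ 3.  -2.1  0.1] F [-0.1  0.3 -1.2] w 0.482
```

z has stopped at the expected contact height, but the force reading doesn't confirm contact. I'll check the heights in the scene camera.

```bash
python3 - <<'E'
from h import *
a=ctrl.get_image("scene");P=pts(a)
save("s2.png",cv2.resize(a["color"][90:230,220:420],None,fx=4,fy=4,interpolation=cv2.INTER_CUBIC))
E
python3 g.py 0.495 0.348 0.0355
```

```text
t 8.175 pos [0.4984 0.3498 0.0355] yaw(jaw)deg 83.01 tilt [-0.01  -0.001 -1.   ] to go tool mm [ 3.2 -2.2  0. ] F [-0.  -0.1  3.7] w 0.476
```

View pics/s2.png

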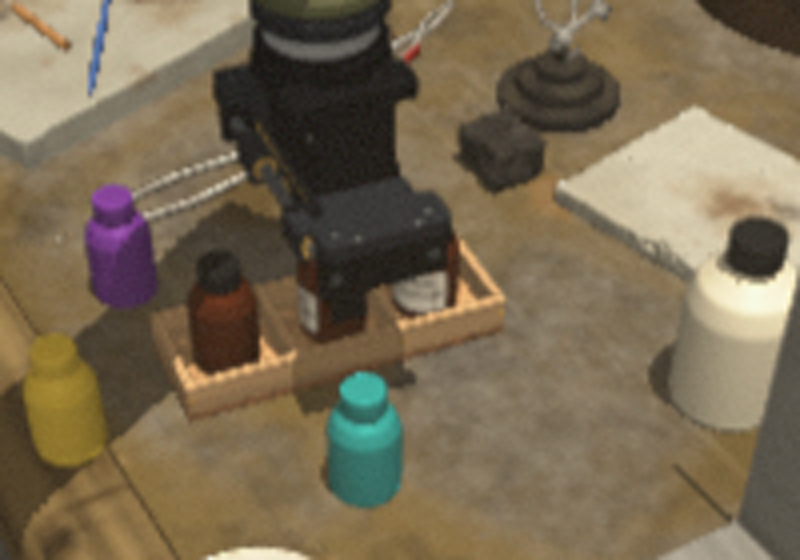

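The crop shows the spare in the middle pocket at (335,310), its base level with its neighbours' at (225,350) and (425,290). The latest force reading is +3.7 N upward at the expected height, so it is resting on the floor. Releasing.

```bash
python3 -m inch '[[0.1,0,0,0,0],[0.3,0,0,0,0],[0.3,0,0,0,0],[0.3,0,0,0,0]]'
python3 g.py 0.495 0.348 0.15
```

```text
time: 8.68
position: [0.498, 0.3495, 0.034]
tool_rot: [0.191, 3.127, -0.005]
ft_force: [-0.7, 0.3, -0.1]
grip_width: 0.643
t 8.675 pos [0.498  0.3495 0.034 ] yaw(jaw)deg 83.02 tilt [-0.009 -0.002 -1.   ] to go tool mm [   1.8   -2.2 -116. ] F [-0.7  0.3 -0.1] w 0.643
```

The tool settled 1.5 mm when it let go, so the bottle had been carrying it. Retreating straight up.

```bash
python3 -m inch '[[0.3,0,0,-15,0],[0.3,0,0,-30,0],[0.3,0,0,-50,0],[0.3,0,0,-50,0],[0.3,0,0,-40,0]]'
python3 -m inch '[[0.3,0,50,0,0],[0.3,0,50,0,0],[0.3,0,50,0,0],[0.3,0,0,0,0],[0.3,0,0,0,0]]'
python3 - <<'E'
from h import *
a=ctrl.get_image("top");P=pts(a)
for n,u,v in [('mid',273,187),('a',277,161),('b',269,214)]:
    Q=P[v-14:v+14,u-17:u+17].reshape(-1,3);Q=Q[(Q[:,2]>.07)&(Q[:,2]<.1)];print(n,len(Q),np.median(Q,0).round(4) if len(Q) else '')
b=ctrl.get_image("scene")
c=cv2.resize(b["color"][100:230,220:420],None,fx=4,fy=4,interpolation=cv2.INTER_CUBIC);save("s3.png",c)
E
```

```text
time: 9.3
position: [0.4949, 0.3489, 0.2247]
tool_rot: [0.192, 3.13, -0.01]
ft_force: [0.2, 0.5, 0.4]
grip_width: 0.656
time: 9.93
position: [0.5179, 0.5018, 0.2374]
tool_rot: [0.197, 3.118, 0.008]
ft_force: [0.4, -0.5, 0.4]
grip_width: 0.652
mid 96 [0.4976 0.3502 0.0834]
a 97 [0.5573 0.3385 0.0837]
b 99 [0.425  0.3546 0.0843]
```

View pics/s3.png

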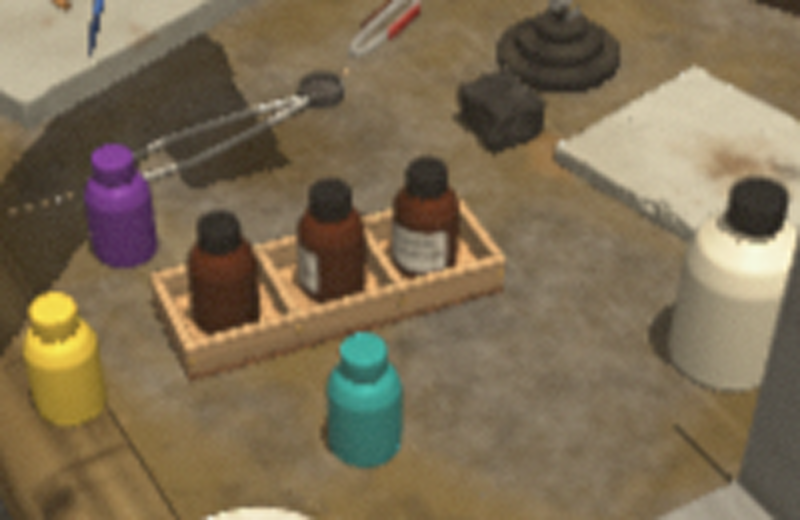

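The crop shows three bottles standing upright in the three pockets at (222,270), (332,240) and (425,215). All their tops measure about 84 mm (8 mm floor + 76 mm bottle). The arm is clear, so I'm handing in.

```bash
python3 -c "
from bench import ctrl
print(ctrl.close_job())"
```

```text
the job is handed in; nothing more can be done
None
```

The spare amber bottle now stands upright in the rack's empty middle pocket, and I handed the job in at about 10 s. I gripped it across the row, lowered it to the pocket floor, released it there and backed the arm off clear of everything.

**Last checks:**
- **Height:** the spare's top measures 83.4 mm, against 84 mm expected (8 mm floor plus 76 mm bottle).
- **Position:** it stands about 4 mm from the measured pocket centre, with roughly 10 mm of clearance either side at a perfect fit.
- **Other bottles:** the two already in the rack are still upright in their pockets, within about 1 mm of where they were. I did not touch the look-alikes.

**One disagreement:** at touchdown the force readings were mostly within noise, so they did not clearly confirm contact. I relied on the tool stopping at the expected height, a late +3.7 N reading, and a 1.5 mm settling of the tool on release. The pictures afterwards agreed.

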